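# Clear the bubble: take the sample tube from the polarimeter and hold it slanted

## Task

An air bubble has been left in the beam, so slide the hood of the polarimeter all the way back to its stop, then lift the glass sample tube out of the chamber and hold it up clear above the whole instrument, slanted at about 45 degrees with its bulged end uppermost so that the bubble can rise into the bulge. Finish while still gripping the tube steadily in the air like that, with the hood left fully back, and do not disturb the other things on the bench.

Things in the scene. Friction and masses are not known exactly. Their poses are not given: they have to be found in the camera images.
- polarimeter: White bench polarimeter, fixed: 460 (its y) x 290 (x) mm, deck 120 mm above the bench. Origin: centre of its underside; -x is its front (robot side), +x its back. Sloped panel up to 141 mm high on the right (-y) end. Sample chamber: open well in the deck, x -125 to -21, y -118 to +118, floor at 62 mm. V rests (16 mm wide) at y = +97 and -97 carry the tube's caps; the well is empty between.
- chamber (a point): Centre of the chamber's mouth, at deck height (120 mm above the bench), 14 mm straight above the axis of the seated tube at its middle. From the tube's axis to the chamber's front and back walls is 52 mm. Axes as the polarimeter's.
- hood (a joint): Travel of the hood in m: 0 = chamber fully covered, 0.142 = at its back stop, chamber fully uncovered. It slides in the polarimeter's +x direction (to the back), takes about 2 N of friction plus a little damping, and stays where it is left. It starts closed or partly open (0 to 0.05).
- hood_grip (a point): Top centre of the hood's grip, moves with it; 174 mm above the bench. The grip is an upright black bar 14 mm thick (polarimeter x), 90 mm long (y), standing 32 mm above the middle of the flat grey hood, which is 124 (x) x 286 (y) mm with its top 142 mm above the bench. Axes as the polarimeter's.
- tube: Sample tube (130 g) lying level in the chamber under the hood, axis 106 mm above the bench. Glass 16 mm dia., 216 mm overall, steel caps 30 mm dia. x 22 on both ends, glass bulge 27 mm dia. from y = 38 to 74 mm. Origin: mid-length on the axis, about its balance point; y runs along it to the bulged end (polarimeter +y, left, when seated). Plain glass from y = -86 to 38. It may roll about y.
- tube_bulge_end (a point): Centre of the end face of the tube's cap next to the bulge, 108 mm from the tube's origin along its +y.
- tube_plain_end (a point): Centre of the end face of the tube's other cap, 108 mm from the tube's origin along its -y.
- petri_dish: Bystander: closed flat petri dish, 62 mm in diameter, 16 mm high, standing on the left-hand deck of the polarimeter; origin at the centre of its underside.
- short_tube: Bystander: a shorter polarimeter tube without a bulge, 118 mm long, in a small white rest on the bench to the left of the polarimeter; origin at its middle, 36 mm above the bench, y along it.
- jar_a: Bystander: amber sample jar, 66 mm in diameter, 85 mm high; origin at the centre of its underside.
- jar_b: Bystander: a second such jar, 66 mm in diameter, 85 mm high; origin at the centre of its underside.
- wash_bottle: Bystander: white plastic bottle, 64 mm in diameter, 150 mm high; origin at the centre of its underside.
- beaker: Bystander: open glass beaker, 68 mm in diameter, 85 mm high; origin at the centre of its underside.
- measuring_cylinder: Bystander: slender glass measuring cylinder, foot 72 mm, 240 mm high, standing to the right of the polarimeter; origin at the centre of its underside.

How it is judged (in metres and radians):
On the way, in this order (a step that is already met when the one before it is completed fails the run):
1. the hood is slid back to its stop, the tube still in its rests (value of joint hood above 0.134 m and z of tube in the frame of polarimeter below 0.122 m), for 0.2 s.
2. the tube is drawn out of the chamber in the gripper (height (world z) of each of tube_bulge_end, tube_plain_end above 0.15 m and contact force between the fingers and tube above 2 N and contact force between tube and polarimeter below 0.1 N), for 0.2 s.
At the end, for the whole second after the job is handed in: Gripper holds the tube (over 2 N) at rest (under 20 mm/s), clear of the instrument: lower end over 180 mm above the bench, bulged end up, axis 25 to 65 degrees from vertical; hood within 8 mm of its back stop (contact force between the fingers and tube above 2 N and contact force between tube and polarimeter below 0.1 N and height (world z) of tube_plain_end above 0.18 m and angle between tube's own y axis and vertical between 0.44 and 1.13 rad and linear speed of tube below 0.02 m/s and angular speed of tube below 0.15 rad/s and value of joint hood above 0.134 m); the arm keeps its last pose, push and grip.
It fails at once if a bystander is pushed or knocked more than 25 mm out of its place (distance of any of petri_dish, short_tube, jar_a, jar_b, wash_bottle, beaker, measuring_cylinder from where it was at the start of the episode above 0.025 m).
It also fails if it takes over 45 s, if anything falls off the work surface, if the arm or the gripper's body presses on something with over 40 N, if the wrist force passes 120 N, or if a joint passes its speed limit or range.

## Robot

A 7-joint arm with a two-finger parallel gripper is mounted at the origin on the work surface. World frame = base frame: x ahead of the robot, y to its left, z up, the work surface at z = 0. Lengths are in mm, angles in rad, forces in N, time in s.
With the tool pointing down it reaches from about 400 to 875 mm from the base axis. Payload 4.4 kg.
Tool frame: the origin (TCP) lies midway between the tips of the shut fingers; the grasp point (between the pads) lies ctrl.grip_depth behind it (ctrl.grip_depth is the distance from the TCP to the grasp point, in mm); z points along the fingers, y is the line along which they close (so a half turn about z gives the same grasp; the last joint's range is limited). The gripper opens to 85 mm and grips with 20 to 120 N. Pads are 22 mm wide; open, the fingers measure 114 mm over their backs; the gripper's body (76 mm by 85 mm) begins 54 mm behind the grasp point. The pads swing forward as they close: fully open they stand 13 mm farther back than shut.
Start: joints at [-1.314, 0.628, 0.038, 1.517, -0.027, 0.996, -0.02], TCP at [206.171, 616.45, 231.313] pointing down, gripper open.
Joint ranges: [-3.06, 3.06], [-0.37, 2.12], [-1.25, 1.32], [0.18, 2.47], [-1.1, 4.24], [0.23, 1.98], [-2.94, 2.94]. Speed limits (rad/s): [2.57, 2.57, 3.14, 3.14, 3.14, 3.14, 3.14].

## Interface

Orientations are given as [roll, pitch, yaw] about the fixed x, y, z axes, in that order (R = Rz(yaw) Ry(pitch) Rx(roll)).
In Python, from cell import ctrl gives the robot as it stands.
- The arm moves only by the tool carry_out, never from a script. Its argument "deltas" is one flat list of numbers, 7 for each row, row after row: the turn, a rotation vector about the tool's x, y, z in degrees, then the shift along the tool's x, y, z in m, then the closure, from -1 (fully open) to 1 (shut). In form: [wx, wy, wz, dx, dy, dz, claw, wx, wy, wz, dx, dy, dz, claw, ...]. A call has 1 to 12 rows; each row shifts and turns the commanded pose from where the row before left it, along the tool's axes as they then stand; what a row does not reach is not made up. A row lasts 1/8 s, in which the tool goes at most 62.5 mm and 10.7 degrees, less where a joint would pass 70% of its speed; a pose out of reach is approached as far as the arm can. A call with a gripper value outside its range is refused whole. The fingers move at their own pace and stop on an object; the grip force is fixed at half the most. Time passes only in rows, so rows that do not move let the fingers close. It gives the time, the measured TCP pose, the force, the opening and the grip force at its end, in the units of the state.
- ctrl.read_state(): the state, without advancing time (a new reading comes with each control period).
- ctrl.get_image(name): name is "scene" or "top" or "wrist"; returns the picture (480x640x3 uint8, red, green, blue); there is no depth.
- ctrl.calibration(name): a dict with "mtx" (3x3 intrinsics, pixels), "R" (3x3) and "t" (3): a world point X has camera coordinates R X + t. Camera axes: x right, y down, z forward; pixel columns grow to the right and rows downward; lengths in mm; the calibration is good to about 2 mm. The wrist camera is an equidistant fisheye: a pixel r from the principal point sees the ray r / f radians off the axis. A picture is of the moment at which its call begins: read the wrist's pose just before it. calibration takes no time and is no camera call; for the wrist camera it gives the pose at the moment of the call.
- ctrl.finish_job(): hands the job in; it is judged then, once.
The state is a dict: "clock": time; "qpos": joint angles; "qd": joint speeds; "tau": joint torques, N m; "eef_pos": TCP position; "tool_rot": TCP orientation; "force": force on the tool from outside, world axes, zero at the start; "torque": the same for the moment, N m; "width": finger opening in mm; "gripper_force": force on a finger pad.
Only numpy, scipy, OpenCV 4.12 (cv2) and the standard library are available. Lean on these libraries where they do the work, as an engineer would, in place of code of your own. Each camera call takes 0.05 s, during which the arm holds its last target. There are 200 camera calls.

## Working session

There is one attempt and no reset: what is moved stays moved. The work goes in short steps, Python scripts to look and compute and a tool call to move; the robot and the scene stay as the last step left them, time stands still between calls to the robot, and variables do not carry over. Pictures are saved under pics/ and viewed, at most 10 in all, crops included, and the job is handed in when it is done.

Besides the shell and the picture viewer there is one more tool, called after "Call:" as a command line: name --argument value ..., lists and objects as JSON in quotes. carry_out: Moves the arm, as the interface text tells. Its arguments: {"type":"object","properties":{"deltas":{"type":"array"}},"required":["deltas"]}

```bash
mkdir -p pics
python3 - <<'E'
from cell import ctrl
import cv2
for n in("scene","top"):
    cv2.imwrite(f"pics/{n}0.png",ctrl.get_image(n)[:,:,::-1])
    c=ctrl.calibration(n);print(n,c)
print(ctrl.read_state(),ctrl.grip_depth)
E
```

```text
scene {'mtx': array([[457.18360381,   0.        , 323.19793678],
       [  0.        , 457.18360381, 231.4788037 ],
       [  0.        ,   0.        ,   1.        ]]), 'R': array([[-0.16310423,  0.98645543, -0.01739806],
       [ 0.80348298,  0.12257609, -0.58257205],
       [-0.57254878, -0.10899901, -0.81259283]]), 't': array([ 123.84789832, -288.89222059, 1405.72418303])}
top {'mtx': array([[472.93337937,   0.        , 322.09753514],
       [  0.        , 472.93337937, 241.48268906],
       [  0.        ,   0.        ,   1.        ]]), 'R': array([[-0.01920802, -0.99980666,  0.0042063 ],
       [-0.99565314,  0.0187444 , -0.09123308],
       [ 0.0911366 , -0.00594043, -0.99582068]]), 't': array([ -67.81213292,  448.16105481, 1289.83468993])}
{'clock': 0.1, 'qpos': array([-1.31379862,  0.62923641,  0.03842388,  1.51827135, -0.02703698,
        0.99630382, -0.02001077]), 'qd': array([-0.00016155,  0.0001227 , -0.00043925, -0.00355873, -0.00099924,
       -0.00208852,  0.00028799]), 'tau': array([ 2.79321641e-03, -5.64527464e+01,  1.23057313e+00, -1.93972170e+01,
        1.13619893e-02,  5.46379466e-03,  1.30740219e-05]), 'eef_pos': array([205.96438075, 615.91233061, 230.4907455 ]), 'tool_rot': array([-3.13989026e+00, -2.69033678e-05,  2.81878085e+00]), 'force': array([ 0.5913173 , -0.1719841 ,  0.33673404]), 'torque': array([-0.02237677,  0.01792585,  0.01812516]), 'gripper_force': 0.0, 'width': 85.50818138429285} 18.700000000000003
```

View pics/top0.png

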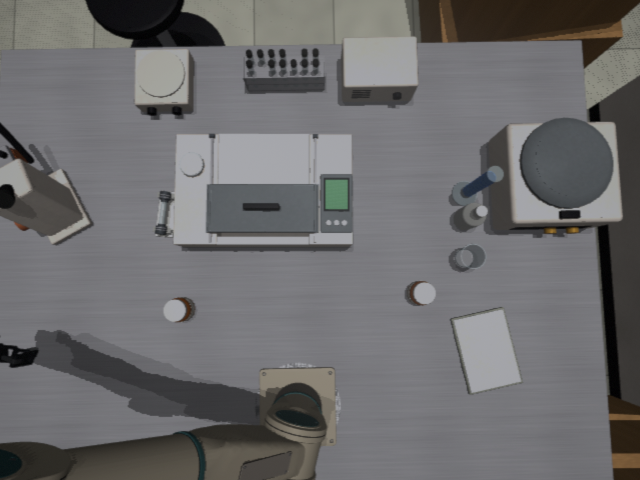

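View pics/scene0.png

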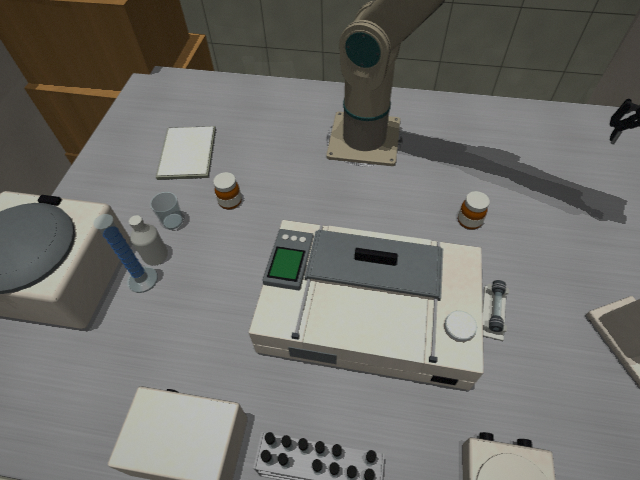

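The top view shows the black grip at about (261,207), the hood spanning x 207–318 and y 184–233, and the petri dish at (191,164). In the scene view the grip is at (376,256). Next I'll triangulate the grip, get the yaw, and check a kinematic model.

```bash
cat > h.py <<'E'
import numpy as np, cv2
from scipy.spatial.transform import Rotation as Ro
from cell import ctrl
def ray(n,uv):
    c=ctrl.calibration(n);K,R,t=c["mtx"],np.array(c["R"]),np.array(c["t"])
    return -R.T@t, R.T@np.linalg.inv(K)@np.array([uv[0],uv[1],1.])
def plane(n,uv,z):
    C,d=ray(n,uv);return C+d*(z-C[2])/d[2]
def proj(n,X):
    c=ctrl.calibration(n);p=c["mtx"]@(np.array(c["R"])@X+c["t"]);return p[:2]/p[2]
def dh(q):
    P=[(0,0,267),(-90,0,0),(90,0,293),(90,52.5,0),(90,77.5,342.5),(90,0,0),(-90,76,97)]
    T=np.eye(4)
    for (al,a,d),th in zip(P,q):
        A=np.eye(4);A[:3,:3]=Ro.from_euler('x',al,degrees=True).as_matrix();A[0,3]=a
        B=np.eye(4);B[:3,:3]=Ro.from_euler('z',th).as_matrix();B[2,3]=d
        T=T@A@B
    return T
E
python3 - <<'E'
from h import *
s=ctrl.read_state();T=dh(s["qpos"]);print(T.round(3),np.hypot(*T[:2,3]),np.hypot(*s["eef_pos"][:2]))
print(Ro.from_euler('xyz',s["tool_rot"]).as_matrix().round(3))
for n,(x0,y0,x1,y1) in {"top":(235,195,290,218),"scene":(345,240,405,272)}.items():
    im=cv2.imread(f"pics/{n}0.png");m=(im.max(2)<45).astype(np.uint8)
    k=np.zeros_like(m);k[y0:y1,x0:x1]=m[y0:y1,x0:x1]
    c=max(cv2.findContours(k,0,2)[0],key=cv2.contourArea);r=cv2.minAreaRect(c);b=cv2.boxPoints(r)
    print(n,r,b.round(1).tolist());print([plane(n,p,174).round(1).tolist() for p in b],plane(n,r[0],170).round(1))
im=cv2.imread("pics/top0.png")
# hood mask
m=((im.max(2)<110)&(im.max(2)>55)).astype(np.uint8);k=np.zeros_like(m);k[175:245,195:318]=m[175:245,195:318]
c=max(cv2.findContours(k,0,2)[0],key=cv2.contourArea);r=cv2.minAreaRect(c);b=cv2.boxPoints(r)
print("hood",r);print([plane("top",p,142).round(1).tolist() for p in b],plane("top",r[0],142))
m=((im.min(2)>165)).astype(np.uint8);k=np.zeros_like(m);k[125:260,165:365]=m[125:260,165:365]
c=np.vstack([c for c in cv2.findContours(k,0,2)[0] if cv2.contourArea(c)>50]);r=cv2.minAreaRect(c);b=cv2.boxPoints(r)
print("deck",r,b.tolist());print([plane("top",p,120).round(1).tolist() for p in b],plane("top",r[0],120))
for n in("jar",(178,310)),("jar",(424,293)): print(plane("top",n[1],85))
E
```

```text
[[ 3.18000e-01 -9.48000e-01 -3.00000e-02  1.69133e+02]
 [-9.42000e-01 -3.19000e-01  1.02000e-01 -5.70316e+02]
 [-1.06000e-01 -4.00000e-03 -9.94000e-01  2.12962e+02]
 [ 0.00000e+00  0.00000e+00  0.00000e+00  1.00000e+00]] 594.8663722945029 649.4376991921554
[[-0.948  0.317 -0.001]
 [ 0.317  0.948 -0.002]
 [ 0.    -0.002 -1.   ]]
top ((261.0, 207.0), (6.0, 34.0), 90.0) [[244.0, 204.0], [278.0, 204.0], [278.0, 210.0], [244.0, 210.0]]
[[529.0, 115.0, 174.0], [527.5, 31.4, 174.0], [512.5, 31.5, 174.0], [514.1, 115.1, 174.0]] [521.4  73.7 170. ]
scene ((375.6000061035156, 256.29998779296875), (42.567832946777344, 12.303659439086914), 8.130102157592773) [[353.70001220703125, 259.3999938964844], [355.3999938964844, 247.1999969482422], [397.5, 253.1999969482422], [395.79998779296875, 265.3999938964844]]
[[552.5, 32.7, 174.0], [521.9, 32.5, 174.0], [523.6, 120.9, 174.0], [553.8, 119.5, 174.0]] [535.5  76.7 170. ]
hood ((261.4999694824219, 209.99998474121094), (51.99999237060547, 110.99998474121094), 90.0)
[[587.8, 216.3, 142.0], [582.6, -65.5, 142.0], [449.8, -63.0, 142.0], [455.0, 215.9, 142.0]] [518.4489544   75.98738386 142.        ]
deck ((237.99996948242188, 188.49996948242188), (125.99998474121094, 106.99998474121094), 0.0) [[174.99996948242188, 241.99996948242188], [174.99996948242188, 134.99996948242188], [300.9999694824219, 134.99996948242188], [300.9999694824219, 241.99996948242188]]
[[443.4, 300.3, 120.0], [724.0, 302.8, 120.0], [718.1, -26.0, 120.0], [437.4, -21.7, 120.0]] [579.27016576 138.94429468 120.        ]
[269.32851626 301.57135282  85.        ]
[ 300.8641465  -339.32265798   85.        ]
```

The grip is near (521, 75), and the polarimeter's axes roughly match the world axes. First I'll move in front of the grip, staying high with the gripper shut, then turn to yaw 90.

Call:
carry_out --deltas '[0, 0, 0, -0.041, -0.043, 0, 1, 0, 0, 0, -0.041, -0.043, 0, 1, 0, 0, 0, -0.041, -0.043, 0, 1, 0, 0, 0, -0.041, -0.043, 0, 1, 0, 0, 0, -0.041, -0.043, 0, 1, 0, 0, 0, -0.041, -0.043, 0, 1, 0, 0, 0, -0.041, -0.043, 0, 1, 0, 0, 0, -0.041, -0.043, 0, 1, 0, 0, 0, -0.041, -0.043, 0, 1, 0, 0, 0, -0.041, -0.043, 0, 1, 0, 0, 0, 0, 0, 0, 1, 0, 0, 0, 0, 0, 0, 1]'

```text
clock: 1.6
eef_pos: [458.1, 78.9, 231.0]
tool_rot: [3.142, -0.001, 2.818]
force: [-0.1, -0.3, 0.2]
width: 0.2
gripper_force: 0.0
```

Call:
carry_out --deltas '[0, 0, 10, 0, 0, 0, 1, 0, 0, 10, 0, 0, 0, 1, 0, 0, 10, 0, 0, 0, 1, 0, 0, 10, 0, 0, 0, 1, 0, 0, 10, 0, 0, 0, 1, 0, 0, 10, 0, 0, 0, 1, 0, 0, 10, 0, 0, 0, 1, 0, 0, 1.5, 0, 0, 0, 1, 0, 0, 0, 0, 0, 0, 1, 0, 0, 0, 0, 0, 0, 1]'

```text
clock: 2.85
eef_pos: [458.4, 79.0, 231.3]
tool_rot: [-3.141, -0.0, 1.573]
force: [-0.4, -0.1, -0.1]
width: 0.1
gripper_force: 0.0
```

Call:
carry_out --deltas '[0, 0, 0, 0, 0, 0.04, 1, 0, 0, 0, 0, 0, 0.039, 1, 0, 0, 0, 0, 0, 0, 1, 0, 0, 0, 0, 0.02, 0, 1, 0, 0, 0, 0, 0.02, 0, 1, 0, 0, 0, 0, 0.02, 0, 1, 0, 0, 0, 0, 0.02, 0, 1, 0, 0, 0, 0, 0.02, 0, 1, 0, 0, 0, 0, 0.02, 0, 1, 0, 0, 0, 0, 0.02, 0, 1, 0, 0, 0, 0, 0.02, 0, 1, 0, 0, 0, 0, 0, 0, 1]'

```text
clock: 4.35
eef_pos: [620.3, 78.2, 153.9]
tool_rot: [3.138, 0.0, 1.571]
force: [-0.8, 0.0, -0.5]
width: -0.2
gripper_force: 0.0
```

Call:
carry_out --deltas '[0, 0, 0, 0, 0.005, 0, 1, 0, 0, 0, 0, 0.005, 0, 1, 0, 0, 0, 0, 0.003, 0, 1, 0, 0, 0, 0, 0, 0, 1]'

```text
clock: 4.85
eef_pos: [627.3, 79.0, 152.1]
tool_rot: [-3.132, -0.001, 1.571]
force: [-9.8, 0.2, 7.1]
width: 0.2
gripper_force: 5.2
```

Run:
```python
from h import *
print(ctrl.read_state()["force"],ctrl.read_state()["eef_pos"])
cv2.imwrite("pics/top1.png",ctrl.get_image("top")[:,:,::-1]);cv2.imwrite("pics/s1.png",ctrl.get_image("scene")[:,:,::-1])
a=cv2.imread("pics/top1.png")[100:280,140:380];b=cv2.imread("pics/s1.png")[190:400,220:520]
cv2.imwrite("pics/c1.png",np.hstack([cv2.resize(a,(400,300)),cv2.resize(b,(400,300))]))
```

```text
[-9.84919115  0.15743774  7.14473535] [627.25228348  78.98332808 152.14130058]
```

View pics/c1.png

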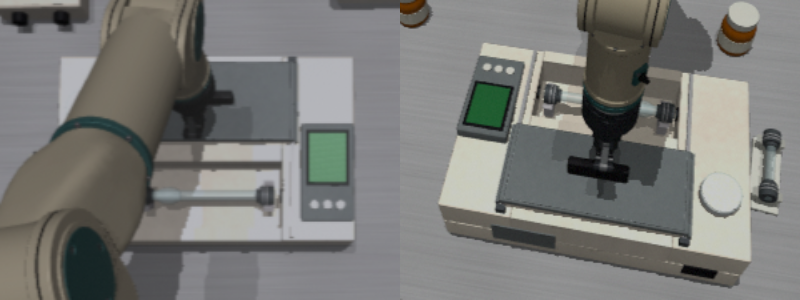

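The composite shows the hood well back and the tube exposed in the chamber, with the fingers against the grip. The force has risen to 10 N, so I'll push a little more to confirm the stop.

Call:
carry_out --deltas '[0, 0, 0, 0, 0.004, 0, 1, 0, 0, 0, 0, 0, 0, 1, 0, 0, 0, 0, 0, 0, 1]'

```text
clock: 5.32
eef_pos: [627.3, 79.0, 152.0]
tool_rot: [-3.124, -0.001, 1.571]
force: [-18.4, -1.2, 14.3]
width: -0.2
gripper_force: 9.9
```

Call:
carry_out --deltas '[0, 0, 0, 0, -0.03, 0, 1, 0, 0, 0, 0, 0, -0.05, 1, 0, 0, 0, 0, 0, -0.05, 1, 0, 0, 0, 0, 0, -0.05, 1, 0, 0, 0, -0.055, -0.025, 0, 0, 0, 0, 0, -0.055, -0.025, 0, 0, 0, 0, 0, -0.055, -0.025, 0, 0, 0, 0, 0, -0.055, -0.025, 0, 0, 0, 0, 0, -0.055, -0.025, 0, 0, 0, 0, 0, -0.055, -0.02, 0, 0, 0, 0, 0, 0, 0, 0, 0, 0, 0, 0, 0, 0, 0, 0]'

```text
clock: 6.82
eef_pos: [461.0, -250.9, 302.4]
tool_rot: [3.141, -0.001, 1.571]
force: [-0.3, 0.0, 0.6]
width: 42.8
gripper_force: 0.0
```

Run:
```python
from h import *
s=ctrl.read_state();print(s["qpos"].round(2))
cv2.imwrite("pics/top2.png",ctrl.get_image("top")[:,:,::-1]);cv2.imwrite("pics/s2.png",ctrl.get_image("scene")[:,:,::-1])
a=cv2.imread("pics/top2.png")[120:260,160:370];b=cv2.imread("pics/s2.png")[200:380,240:510]
cv2.imwrite("pics/c2.png",np.vstack([cv2.resize(a,(450,300)),cv2.resize(b,(450,300))]))
```

```text
[ 0.1   0.4   0.5   1.78 -0.22  1.02  0.68]
```

View pics/c2.png

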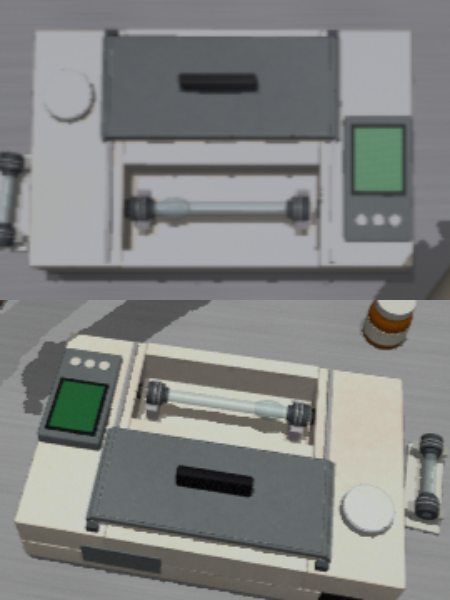

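The tube is clear of the arm in both views. In the top crop the bulged cap is at (140,208) and the plain cap at (300,207). I'll locate them by their dark masks.

Run:
```python
from h import *
from scipy.optimize import least_squares
C={}
for n,bx in {"top":[(216,208,236,228),(291,208,309,228)],"scene":[(408,255,432,277),(322,240,344,262)]}.items():
    im=cv2.imread("pics/top2.png" if n=="top" else "pics/s2.png")
    for i,(x0,y0,x1,y1) in enumerate(bx):
        m=(im[y0:y1,x0:x1].max(2)<95).astype(np.uint8)
        nl,l,st,ce=cv2.connectedComponentsWithStats(m);j=1+np.argmax(st[1:,4]);uv=ce[j]+[x0,y0]
        print(n,i,st[j].tolist(),uv.round(1),plane(n,uv,106).round(1));C[n,i]=uv
for i in 0,1:
    X=least_squares(lambda X:np.r_[proj("top",X)-C["top",i],proj("scene",X)-C["scene",i]],[510,75,106]);print(i,X.x.round(1),X.fun.round(1))
# hood back: grip centre
for n,bx in {"top":(238,148,286,168),"scene":(338,295,398,322)}.items():
    im=cv2.imread("pics/top2.png" if n=="top" else "pics/s2.png");x0,y0,x1,y1=bx
    ys,xs=np.where(im[y0:y1,x0:x1].max(2)<50);print("grip",n,plane(n,(xs.mean()+x0,ys.mean()+y0),165).round(1))
```

```text
top 0 [2, 0, 18, 20, 196] [224.4 217.6] [506.  176.9 106. ]
top 1 [0, 4, 13, 12, 104] [298.2 217.6] [502.5 -15.  106. ]
scene 0 [4, 0, 18, 22, 208] [420.8 268.5] [510.6 178.8 106. ]
scene 1 [6, 9, 13, 13, 123] [333.6 255.8] [507.1 -16.2 106. ]
0 [506.8 179.   99.8] [-0.3  0.  -0.3  0. ]
1 [503.4 -15.9 100.5] [ 0.4 -0.1  0.4 -0. ]
grip top [645.   72.4 165. ]
grip scene [653.7  74.3 165. ]
```

Call:
carry_out --deltas '[0, 0, 0, 0.055, 0.008, 0, 0, 0, 0, 0, 0.055, 0.008, 0, 0, 0, 0, 0, 0.055, 0.008, 0, 0, 0, 0, 0, 0.055, 0.008, 0, 0, 0, 0, 0, 0.055, 0.007, 0, 0, 0, 0, 0, 0.057, 0.007, 0, 0, 0, 0, 1, 0, 0, 0.04, 0, 0, 0, 0, 0, 0, 0.04, 0, 0, 0, 0, 0, 0, 0.04, 0, 0, 0, 0, 0, 0, 0, 0, 0, 0, 0, 0, 0, 0, 0]'

```text
clock: 8.3
eef_pos: [507.4, 81.4, 183.4]
tool_rot: [3.14, -0.0, 1.555]
force: [0.2, 0.6, 0.6]
width: 42.7
gripper_force: 0.0
```

Run:
```python
from h import *
im=ctrl.get_image("wrist")[:,:,::-1];cv2.imwrite("pics/w3.png",im)
```

```text
(no output)
```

View pics/w3.png

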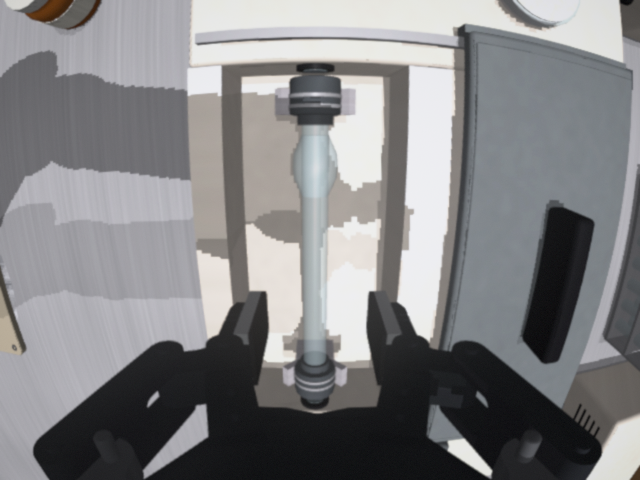

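The wrist view shows the tube at column 316, between fingers at 267 and 368, so it's centred. The bulge is towards world +y, at the top of the picture. I'll go down and grip.

Call:
carry_out --deltas '[0, 0, 0, 0, 0, 0.035, 0, 0, 0, 0, 0, 0, 0.035, 0, 0, 0, 0, 0, 0, 0.027, 0, 0, 0, 0, 0, 0, 0, 0, 0, 0, 0, 0, 0, 0, 1, 0, 0, 0, 0, 0, 0, 1, 0, 0, 0, 0, 0, 0, 1, 0, 0, 0, 0, 0, 0, 1, 0, 0, 0, 0, 0, 0, 1]'

```text
clock: 9.48
eef_pos: [506.0, 80.9, 87.1]
tool_rot: [-3.141, -0.001, 1.553]
force: [-3.5, -0.2, 6.0]
width: 14.3
gripper_force: 58.3
```

Call:
carry_out --deltas '[0, 0, 0, 0, 0, -0.01, 1, 0, 0, 0, 0, 0, -0.02, 1, 0, 0, 0, 0, 0, -0.025, 1, 0, 0, 0, 0, 0, -0.025, 1, 0, 0, 0, 0, 0, -0.025, 1, 0, 0, 0, 0, 0, -0.025, 1, 0, 0, 0, 0, 0, -0.025, 1, 0, 0, 0, 0, 0, -0.025, 1, 0, 0, 0, 0, 0, -0.025, 1, 0, 0, 0, 0, 0, -0.015, 1, 0, 0, 0, 0, 0, 0, 1, 0, 0, 0, 0, 0, 0, 1]'

```text
clock: 10.98
eef_pos: [506.0, 80.6, 304.7]
tool_rot: [-3.14, 0.0, 1.553]
force: [0.0, 0.1, -0.8]
width: 14.1
gripper_force: 58.5
```

Call:
carry_out --deltas '[0, 3, 0, 0, 0, 0, 1, 0, 5, 0, 0, 0, 0, 1, 0, 5, 0, 0, 0, 0, 1, 0, 5, 0, 0, 0, 0, 1, 0, 5, 0, 0, 0, 0, 1, 0, 5, 0, 0, 0, 0, 1, 0, 5, 0, 0, 0, 0, 1, 0, 5, 0, 0, 0, 0, 1, 0, 5, 0, 0, 0, 0, 1, 0, 2, 0, 0, 0, 0, 1, 0, 0, 0, 0, 0, 0, 1, 0, 0, 0, 0, 0, 0, 1]'

```text
clock: 12.48
eef_pos: [506.6, 81.2, 305.5]
tool_rot: [3.141, -0.785, 1.555]
force: [-0.1, 1.0, -0.5]
width: 14.1
gripper_force: 58.5
```

Run:
```python
from h import *
s=ctrl.read_state();print(s["qpos"].round(2),s["qd"].round(4),s["gripper_force"]);print(Ro.from_euler('xyz',s["tool_rot"]).as_matrix().round(2))
a=ctrl.get_image("scene")[100:400,150:550,::-1];b=ctrl.get_image("wrist")[:,:,::-1]
cv2.imwrite("pics/c4.png",np.hstack([a,cv2.resize(b,(400,300))]))
```

```text
[ 0.13  0.5   0.2   1.89 -0.9   1.24  0.83] [-0.0073 -0.0082  0.0008 -0.002  -0.0016  0.0031  0.0044] 58.455578684806824
[[ 0.01  1.    0.01]
 [ 0.71 -0.02  0.71]
 [ 0.71  0.   -0.71]]
```

View pics/c4.png

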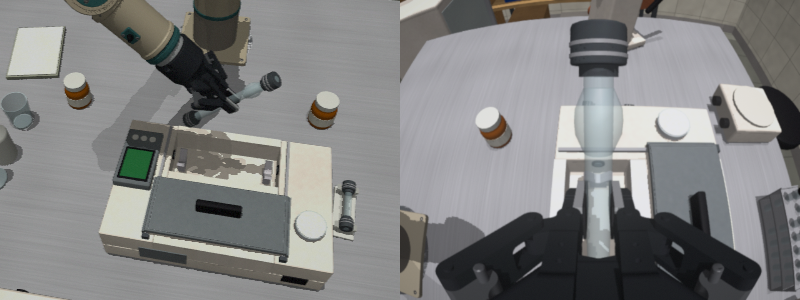

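The tube is held at about 45 degrees with the bulge uppermost. It's well above the instrument, and the hood is still fully back. I'll let it settle, then hand in.

Call:
carry_out --deltas '[0, 0, 0, 0, 0, 0, 1, 0, 0, 0, 0, 0, 0, 1, 0, 0, 0, 0, 0, 0, 1, 0, 0, 0, 0, 0, 0, 1, 0, 0, 0, 0, 0, 0, 1, 0, 0, 0, 0, 0, 0, 1]'

```text
clock: 13.32
eef_pos: [506.6, 80.6, 305.3]
tool_rot: [-3.142, -0.785, 1.553]
force: [0.8, -0.4, -2.0]
width: 14.2
gripper_force: 58.5
```

```bash
python3 -c "
from cell import ctrl
s=ctrl.read_state();print(s['eef_pos'],abs(s['qd']).max(),s['gripper_force']);print(ctrl.finish_job())"
```

```text
[506.58358137  80.56309997 305.27529268] 0.001531770248345362 58.45568060874939
the job is handed in; nothing more can be done
None
```

I handed the job in at about 13 s, with the hood at its back stop and the tube gripped steadily at about 45° above the instrument, bulged end up and lower end about 240 mm above the bench; nothing else on the bench looked disturbed, but no verdict was returned.

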